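Hang the slotted bread board on the stand's pin

TASK

Take the pale wooden bread board out of the plate rack and hang it on the brass pin of the stand by the slot in its handle: slide the slot sideways over the pin while you hold the board, then let it down until the pin carries it, and let go so that it hangs upright, still and clear of the stand's foot. The pin's exact height is not known, so feel for it gently, without forcing the board against the stand, and leave the other kitchen things where they are.

Things in the scene. Friction and masses are not known exactly. Their poses are not given: they have to be found in the camera images.
- board: Pale wooden bread board, 12 mm thick, 0.17 to 0.34 kg, upright in the rack. Origin: middle of its bottom edge; x across the thickness, y along the width, z up to the handle. Blade y -55 to 55, z 0 to 95; its straight top edge goes on beside the handle. Handle y -25 to 25, z 95 to 200; solid and free to grip at z 120 to 200, across its 50 mm width or 12 mm thickness.
- board_slot (a point): Mouth of the slot, at (0, 25, 101.25) mm of the board's frame; axes as the board. The slot is an L right through the handle: a level channel z 95 to 107.5, open at the +y edge (y = 25), closed at y = -6.5; over its inner end a pocket y -6.5 to 6.5 rises to z 120. The channel's floor is the blade's top edge, which sticks out beyond the mouth to y = 55 as a lip.
- board_seat (a point): Point at (0, 0, 115) mm of the board's frame, at the top of the pocket: the axis of the pin lies here when the board hangs. Axes as the board.
- board_grip (a point): Point in the middle of the handle's grip, at (0, 0, 180) mm of the board's frame. Axes as the board.
- stand: Dark wood stand, fixed. Origin: on the counter below the post's front face. Foot 18 mm high, x -55 to 65, y -60 to 60. Post x -26 to 0, y -20 to 20, up to z 188. A level rigid brass pin, 10 mm diameter, sticks out of the front face along +x at y = 0: 20 mm free, then a head 22 mm in diameter (x 20 to 26), too big for the slot. Pin axis at a height from z 150 to 180.
- stand_pin (a point): Middle of the pin's free length at its NOMINAL height, (10, 0, 165) mm of the stand; the pin is clamped up to 15 mm higher or lower, not reported: feel or see it. x along the pin to its head, y level across it, z up. The board hangs with its x along this x and its slot's mouth (+y) to this +y, so the board is slid on towards +y.
- rack: Mid-brown wooden plate rack, fixed. Origin: middle of its underside. Base 120 x 150 x 12 mm (x, y, z); steel dowels up to z 46 form grooves along y: one 16 mm wide at x = 20 with the bread board, one at x = -30 with the white board. Both stand on the base at z = 12, axes as the rack's.
- white_board: White plastic board 8 x 120 x 100 mm (x, y, z) in the rack's other groove, 50 mm beside the bread board; no handle. Leave it. Origin: middle of its bottom edge.
- jar_a: Jar with red lid, 48 mm in diameter, 85 mm high. Leave it. Origin: middle of its underside.
- jar_b: Jar with brass lid, 48 mm in diameter, 85 mm high. Leave it. Origin: middle of its underside.
- mug: Blue mug, 80 mm in diameter, 90 mm high. Leave it. Origin: middle of its underside.
- shaker: White ceramic salt shaker, 40 mm in diameter, 78 mm high. Leave it. Origin: middle of its underside.
Things that resemble listed ones, but are neither listed nor needed, are in the scene too. Leave any blue or orange look-alike of the board alone.

How it is judged (in metres and radians):
On the way, in this order (a step that is already met when the one before it is completed fails the run):
1. The bread board is lifted out of the rack (its bottom edge more than 40 mm above the counter), in the gripper (height (world z) of board above 0.04 m and contact force between the fingers and board above 0.5 N), for 0.1 s.
2. The slot has been slid over the pin while the board is still held (the pin is at the slot's inner end) (contact force between the fingers and board above 0.5 N and y of board_seat in the frame of stand_pin between -0.007 and 0.007 m and x of board_seat in the frame of stand_pin between -0.009 and 0.009 m and z of board_seat in the frame of stand_pin between -0.02 and 0.033 m), for 0.1 s.
At the end, for the whole second after the job is handed in: Board hangs released and still on the pin: its seat point within 5 mm of the pin sideways, 9 mm of the pin's middle along it and 20 mm of nominal height; under 0.12 rad from upright, turned under 0.3 rad from the stand, its weight on the stand (contact over 0.8 N) (x of board_seat in the frame of stand_pin between -0.009 and 0.009 m and y of board_seat in the frame of stand_pin between -0.005 and 0.005 m and z of board_seat in the frame of stand_pin between -0.02 and 0.02 m and angle between board's own z axis and vertical below 0.12 rad and angle between the x axis of board and the x axis of stand, either way round below 0.3 rad and contact force between board and stand above 0.8 N and linear speed of board below 0.03 m/s and angular speed of board below 0.3 rad/s); the robot touches nothing.
It fails at once if The board is forced against the stand or its pin (more than 20 N) (contact force between board and stand above 20 N).
It fails at once if The robot itself presses on the stand with more than 20 N (contact force between any of the fingers, the arm and stand above 20 N).
It fails at once if Another kitchen thing is moved by more than 30 mm (distance of any of white_board, jar_a, jar_b, mug, shaker from where it was at the start of the episode above 0.03 m).
It also fails if it takes over 62 s, if anything falls off the work surface, if the arm or the gripper's body presses on something with over 40 N, if the wrist force passes 120 N, or if a joint passes its speed limit or range.

ROBOT

A 6-joint arm with a two-finger parallel gripper is mounted at the origin on the work surface. World frame = base frame: x ahead of the robot, y to its left, z up, the work surface at z = 0. Lengths are in mm, angles in rad, forces in N, time in s.
With the tool pointing down it reaches from about 350 to 975 mm from the base axis. Payload 7.1 kg.
Tool frame: the origin (TCP) lies on the front face of the gripper's body, between the roots of the fingers; the fingertips stand 80 mm ahead of it and the grasp point (between the pads) lies 61 mm ahead of it (env.tips_ahead is the distance from the TCP to the fingertips, in mm); z points along the fingers, y is the line along which they close (so a half turn about z gives the same grasp; the last joint's range is limited). The gripper opens to 88 mm and grips with 3 to 60 N. Pads are 20 mm wide; open, the fingers measure 115 mm over their backs; the gripper's body (75 mm by 178 mm) begins 61 mm behind the grasp point.
Start: joints at [-1.126, 0.423, 1.63, -0, 1.089, -0.019], TCP at [279.608, -558.95, 302.675] pointing down, gripper open.
Joint ranges: [-3, 3], [-0.9, 2.11], [0.09, 2.58], [-1.31, 4.45], [0.11, 2.69], [-2.54, 2.54]. Speed limits (rad/s): [2.39, 2.39, 3.01, 3.14, 3.14, 3.14].

INTERFACE

Orientations are given as a unit quaternion [x, y, z, w].
In Python, from station import env, set_gripper, viewer, workorder gives the robot as it stands. Calls block until the motion is done:
- env.reach(position, orientation): joint-space move of the TCP to a pose.
- env.move_l(position, rot=None, rate=150, f_stop=None): straight line of the TCP; rot=None keeps the orientation; rate is the mean speed in mm/s. With f_stop (N) it stops when the force on the tool has changed by that much, and returns True; else False.
- env.move_joints(angles): joint-space move.
- set_gripper(opening): finger opening in mm; the grip force is fixed at half the most; returns when the fingers have stopped.
- env.hold(seconds).
- env.ik(position, orientation): joint angles nearest the present ones, or None.
- env.read_state(): the state.
- viewer.camera(name): name is "scene" or "top" or "wrist"; returns the picture (400x640x3 uint8, blue, green, red); there is no depth.
- viewer.camera_params(name): a dict with "fx", "fy", "cx", "cy" (pixels), "pose" (4x4, takes a point from camera to world coordinates); the wrist camera has in their place "tool_from_camera" (4x4, takes a point from camera to tool coordinates, whose origin is the TCP and whose axes are the flange's). Camera axes: x right, y up, looking along -z (the intrinsics and any distortion apply to the point x, -y, -z); pixel columns grow to the right and rows downward; lengths in mm; the calibration is good to about 2 mm. A picture is of the moment at which its call begins: read the wrist's pose just before it. camera_params takes no time and is no camera call.
A pose or a line that the arm cannot do raises env.IKError and nothing moves.
- workorder.sign_off(): hands the job in; it is judged then, once.
The state is a dict: "time_s": time; "qpos": joint angles; "dq": joint speeds; "tau": joint torques, N m; "tool_pos": TCP position; "orientation": TCP orientation; "force": force on the tool from outside, world axes, zero at the start; "wrist_torque": the same for the moment, N m; "width": finger opening in mm; "grip_force": force on a finger pad.
Only numpy, scipy, OpenCV 4.12 (cv2) and the standard library are available. Lean on these libraries where they do the work, as an engineer would, in place of code of your own. Each camera call takes 0.05 s, during which the arm holds its last target. There are 200 camera calls.

## Working session

There is one attempt and no reset: what is moved stays moved. The work goes in short steps, each a Python script; the robot and the scene stay as the last script left them, time stands still between calls to the robot, and variables do not carry over. Pictures are saved under pics/ and viewed, at most 10 in all, crops included, and the job is handed in when it is done.

```bash
mkdir -p pics; ls; python3 - <<'E'
from station import env, viewer
import cv2, numpy as np
np.set_printoptions(precision=4,suppress=True)
for n in ("scene","top"):
    im=viewer.camera(n); cv2.imwrite(f"pics/{n}0.png",im); p=viewer.camera_params(n); print(n,p)
print(viewer.camera_params("wrist")); s=env.read_state(); print(s)
E
```

```text
pics
scene {'fx': 467.4650343735512, 'fy': 467.4650343735512, 'cx': 321.86765374268606, 'cy': 201.0340231385016, 'pose': array([[  -0.5335,   -0.4887,    0.6903, 1199.7451],
       [   0.8458,   -0.3094,    0.4346,  501.7575],
       [   0.0012,    0.8157,    0.5784,  681.7692],
       [   0.    ,    0.    ,    0.    ,    1.    ]])}
top {'fx': 477.0568787434098, 'fy': 477.0568787434098, 'cx': 328.6068569762155, 'cy': 200.34318907991934, 'pose': array([[  -0.0201,    0.9869,   -0.1599,  381.4123],
       [  -0.9997,   -0.0182,    0.0133,   99.096 ],
       [   0.0102,    0.1601,    0.987 , 1271.7982],
       [   0.    ,    0.    ,    0.    ,    1.    ]])}
{'fx': 331.2685619108625, 'fy': 331.2685619108625, 'cx': 322.77929287205694, 'cy': 197.93615630038357, 'tool_from_camera': array([[  0.0007,   0.952 ,   0.306 ,  84.6788],
       [  1.    ,  -0.0008,   0.0001,  -0.7037],
       [  0.0003,   0.306 ,  -0.952 , -81.6945],
       [  0.    ,   0.    ,   0.    ,   1.    ]])}
{'time_s': 0.1, 'qpos': array([-1.126 ,  0.4237,  1.6306, -0.    ,  1.0886, -0.019 ]), 'dq': array([ 0.0026, -0.0003, -0.0015,  0.001 ,  0.0009,  0.0001]), 'tau': array([ -0.0001, -54.5611, -27.4324,   0.0645,   0.0188,  -0.0001]), 'tool_pos': array([ 279.4386, -558.6076,  301.9896]), 'orientation': array([ 0.9732,  0.2298, -0.0001, -0.0007]), 'force': array([ 0.5382,  0.3714, -0.0386]), 'wrist_torque': array([ 0.0378, -0.0416, -0.0044]), 'grip_force': 0.0, 'width': 87.76064756836577}
```

View pics/scene0.png

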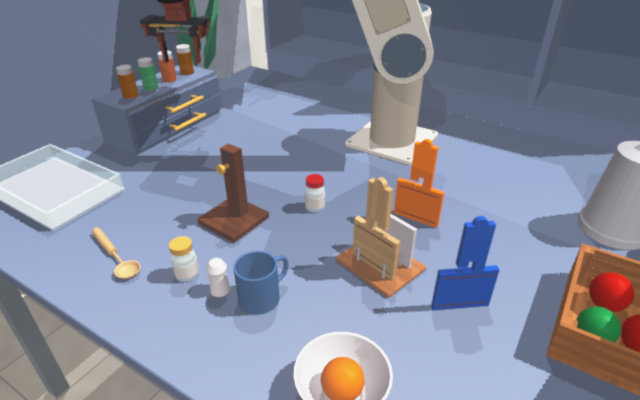

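View pics/top0.png

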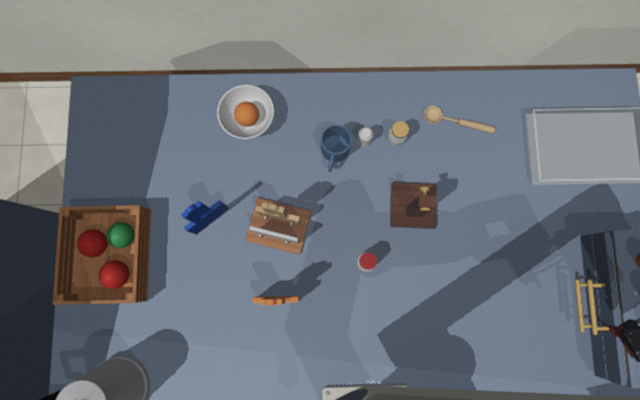

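```bash
python3 - <<'E'
import cv2, numpy as np
def comp(f,a,b,s,o):
    im=cv2.imread(f); L=[]
    for x0,y0,x1,y1 in (a,b):
        c=cv2.resize(im[y0:y1,x0:x1],None,fx=s,fy=s,interpolation=cv2.INTER_CUBIC)
        for k in range(x0,x1,10): cv2.putText(c,str(k),((k-x0)*s,9),0,.32,(255,255,255),1); cv2.line(c,((k-x0)*s,10),((k-x0)*s,16),(255,255,255),1)
        for k in range(y0,y1,10): cv2.putText(c,str(k),(0,(k-y0)*s+4),0,.32,(255,255,255),1); cv2.line(c,(22,(k-y0)*s),(28,(k-y0)*s),(255,255,255),1)
        L.append(c)
    cv2.imwrite(o,np.hstack(L))
comp("pics/scene0.png",(190,140,280,260),(335,170,435,290),4,"pics/s1.png")
comp("pics/top0.png",(380,170,450,240),(240,190,320,260),5,"pics/t1.png")
E
```

```text
(no output)
```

View pics/s1.png

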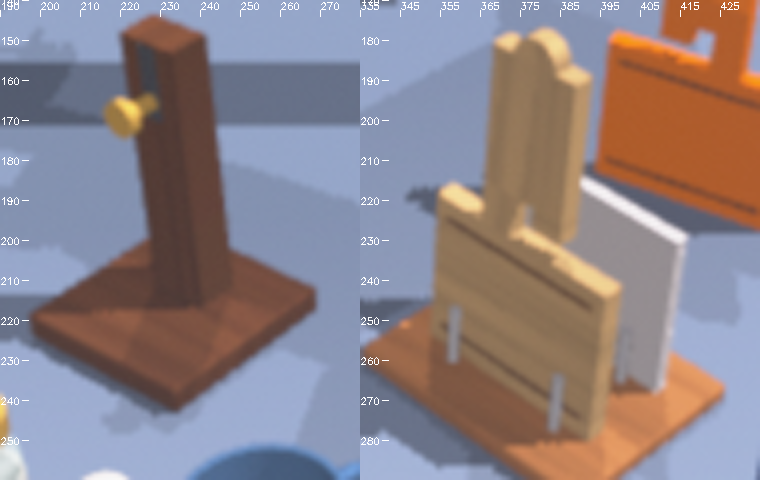

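View pics/t1.png

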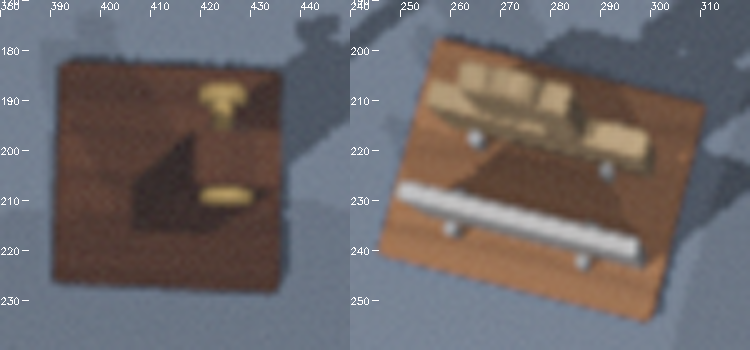

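```bash
cat > h.py <<'E'
import numpy as np
from scipy.optimize import least_squares
from scipy.spatial.transform import Rotation as R
from station import env, set_gripper, viewer, workorder
np.set_printoptions(precision=3,suppress=True)
def proj(n,P):
    c=viewer.camera_params(n); T=np.linalg.inv(c["pose"]); q=T[:3,:3]@np.asarray(P,float)+T[:3,3]
    return np.array([c["cx"]+c["fx"]*q[0]/-q[2], c["cy"]-c["fy"]*q[1]/-q[2]])
def wp(v,p): # v: x,y,yaw
    c,s=np.cos(v[2]),np.sin(v[2]); return np.array([v[0]+c*p[0]-s*p[1], v[1]+s*p[0]+c*p[1], p[2]])
def quat(yaw): # tool down, tool y along the board's -y at that yaw
    return (R.from_euler("z",yaw)*R.from_euler("x",np.pi)).as_quat()
E
python3 - <<'E'
from h import *
st=[("top",(392,183),(65,60,18)),("top",(436.6,184),(65,-60,18)),("top",(436,228.6),(-55,-60,18)),("top",(390.4,226.6),(-55,60,18)),
("scene",(198,219),(65,-60,18)),("scene",(234.2,239.5),(65,60,18)),("scene",(269,212.7),(-55,60,18)),
("scene",(220.5,148.7),(0,-20,188)),("scene",(233,152.5),(0,20,188)),("scene",(241.5,149.5),(-26,20,188)),("scene",(240.7,216.2),(0,20,18)),
("scene",(220.5,169.2),(26,0,None)),("top",(424.4,188.4),(23,0,None))]
def f(v): return np.concatenate([proj(n,wp(v,(a,b,v[3] if c is None else c)))-px for n,px,(a,b,c) in st])
r=least_squares(f,[400,-100,0,165],x_scale=[10,10,.1,10],loss="soft_l1"); print("stand",r.x); print(f(r.x).reshape(-1,2))
rk=[("top",(257.4,197.6),(60,75,12)),("top",(311,210.6),(60,-75,12)),("top",(300,254),(-60,-75,12)),("top",(246,239.4),(-60,75,12)),
("scene",(395.5,244.7),(26,55,107)),("scene",(400,241.7),(14,55,107)),("scene",(391.7,280.2),(26,55,12)),("scene",(354.3,220),(26,-55,107)),("scene",(425.7,267),(-60,75,12))]
def g(v): return np.concatenate([proj(n,wp(v,p))-px for n,px,p in rk])
q=least_squares(g,[350,150,-.2],x_scale=[10,10,.1],loss="soft_l1"); print("rack",q.x); print(g(q.x).reshape(-1,2))
b=wp(q.x,(20,0,12)); print("board",b)
for yaw in (q.x[2],q.x[2]+np.pi,r.x[2],r.x[2]+np.pi):
    P=b if abs(np.sin(yaw-q.x[2]))<1e-9 else wp(r.x,(10,0,50))
    print(yaw,env.ik(P+[0,0,241],quat(yaw)),env.ik(P+[0,0,400],quat(yaw)))
E
```

```text
stand [ 562.154 -142.526   -0.06   154.799]
[[-0.842 -0.756]
 [-0.788  0.096]
 [-0.375  0.019]
 [-0.111  0.154]
 [-1.517 -0.492]
 [-0.519 -1.649]
 [ 0.421 -1.152]
 [-0.677 -0.578]
 [ 0.118  0.961]
 [ 0.124 -0.857]
 [ 0.307  0.759]
 [-0.961 -0.113]
 [-0.463  0.809]]
rack [520.706 216.791  -0.264]
[[-0.422 -0.639]
 [ 0.339 -0.125]
 [ 0.024  0.385]
 [-1.117  1.116]
 [ 0.215  0.242]
 [-0.171  0.433]
 [-0.391  0.998]
 [-0.641 -1.358]
 [ 0.156 -0.86 ]]
board [540.011 211.566  12.   ]
-0.26436164112548594 [ 0.353  0.42   1.769 -0.     0.953  2.188] [ 0.353  0.25   1.619 -0.     1.273  2.188]
2.877231012464307 [ 0.353  0.42   1.769  0.     0.953 -0.954] [ 0.353  0.25   1.619  0.     1.273 -0.954]
-0.06025753342454542 [-0.265  0.385  1.719 -0.     1.037  1.366] [-0.265  0.238  1.55  -0.     1.354  1.366]
3.0813351201652477 [-0.265  0.385  1.719  0.     1.037 -1.776] [-0.265  0.238  1.55   0.     1.354 -1.776]
```

```bash
python3 - <<'E'
from h import *; import cv2
env.reach([540,211.6,380],quat(2.877))
s=env.read_state(); print(s["time_s"],s["tool_pos"],s["orientation"])
im=viewer.camera("wrist"); cv2.imwrite("pics/w1.png",im)
E
```

```text
2.975 [540.28  210.917 379.892] [ 0.133  0.991 -0.    -0.   ]
```

View pics/w1.png

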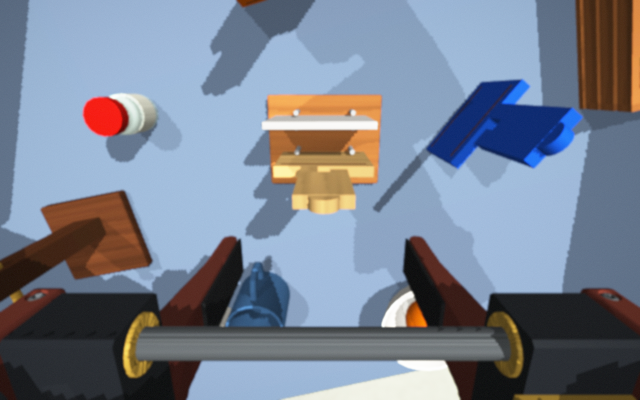

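```bash
cat >> h.py <<'E'
def projw(s,P):
    c=viewer.camera_params("wrist"); T=np.eye(4); T[:3,:3]=R.from_quat(s["orientation"]).as_matrix(); T[:3,3]=s["tool_pos"]
    T=np.linalg.inv(T@c["tool_from_camera"]); q=T[:3,:3]@np.asarray(P,float)+T[:3,3]
    return np.array([c["cx"]+c["fx"]*q[0]/-q[2], c["cy"]-c["fy"]*q[1]/-q[2]])
E
python3 - <<'E'
from h import *
s=env.read_state()
rk=[((268,95),(-60,-75,12)),((381,96),(-60,75,12)),((379,184),(60,75,12)),((270,183),(60,-75,12)),((272,178),(26,-55,107)),((376,178),(26,55,107))]
g=lambda v: np.concatenate([projw(s,wp(v,p))-px for px,p in rk])
q=least_squares(g,[520,217,-.26],x_scale=[10,10,.1],loss="soft_l1"); print(q.x); print(g(q.x).reshape(-1,2))
print(wp(q.x,(20,0,12)))
for z in (195,200): print([projw(s,wp(q.x,(26,y,12+z))) for y in (-25,25)])
E
```

```text
[520.957 219.06   -0.27 ]
[[-1.177 -0.127]
 [ 1.535 -0.532]
 [-1.576  0.733]
 [ 0.8    1.221]
 [ 2.722 -0.57 ]
 [-1.495 -0.088]]
[540.232 213.726  12.   ]
[array([294.56 , 207.804]), array([355.917, 208.093])]
[array([294.051, 209.886]), array([356.511, 210.18 ])]
```

```bash
python3 - <<'E'
from h import *
q=quat(-.267+np.pi)
env.reach([540.2,213,380],q)
print(env.move_l([540.2,213,251],rate=120,f_stop=8))
set_gripper(40); s=env.read_state(); print(s["width"],s["grip_force"],s["force"],s["tool_pos"])
env.move_l([540.2,213,320],rate=60,f_stop=12)
env.hold(.3); s=env.read_state(); print(s["time_s"],s["width"],s["grip_force"],s["force"],s["wrist_torque"],s["tool_pos"])
E
```

```text
False
49.883837650602395 29.96561050415039 [-0.455 -0.945  0.343] [540.183 212.939 250.996]
6.775 49.99738503461944 29.96309995651245 [ 0.017  0.143 -1.601] [ 0.029 -0.179  0.018] [540.15  212.956 319.771]
```

```bash
python3 - <<'E'
from h import *; import cv2
S=[562.15,-142.5,-.06]; Q=quat(S[2]+np.pi)
env.move_l([540.2,213,365],rate=120)
env.reach(wp(S,(80,60,365)),Q)
env.move_l(wp(S,(80,-110,365)),rate=150)
env.hold(.2)
s=env.read_state(); print(s["time_s"],s["width"],s["force"],s["tool_pos"],s["orientation"])
im=viewer.camera("wrist"); cv2.imwrite("pics/w2.png",im)
im=viewer.camera("scene"); cv2.imwrite("pics/s2.png",im)
E
```

```text
9.9917 50.069675127475946 [-0.451  0.09  -2.712] [ 635.578 -256.323  365.086] [0.03 1.   0.   0.  ]
```

View pics/w2.png

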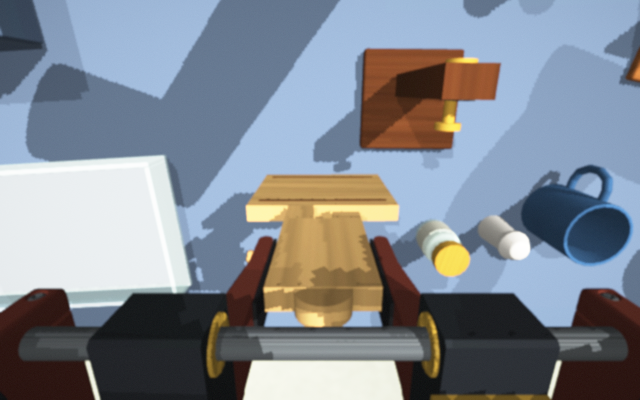

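```bash
python3 - <<'E'
from h import *
s=env.read_state()
st=[((364,49),(-55,-60,18)),((463,50),(-55,60,18)),((361,146),(65,-60,18)),((452,148),(65,60,18)),
((445,63),(-26,-20,188)),((499,64),(-26,20,188)),((497,100),(0,20,188)),((442,98),(0,-20,188)),((448,127),(23,0,None))]
f=lambda v: np.concatenate([projw(s,wp(v,(a,b,v[3] if c is None else c)))-px for px,(a,b,c) in st])
r=least_squares(f,[562,-142,-.06,160],x_scale=[10,10,.1,10],loss="soft_l1"); print("stand",r.x); print(f(r.x).reshape(-1,2))
yaw=-.06; B=np.array(s["tool_pos"])-[0,0,239]
pts=[((247,207),(-6,-55,95)),((398,207),(-6,55,95)),((247,220),(6,-55,95)),((398,220),(6,55,95)),((265,175),(-6,-55,0)),((379,175),(-6,55,0))]
def g(v): # dx,dz,pitch about grip
    M=R.from_euler("zyx",[yaw+v[3],v[2],v[4]])
    return np.concatenate([projw(s,np.array(s["tool_pos"])-[0,0,61]+R.from_euler("z",yaw).apply([v[0],v[5],v[1]])+M.apply(np.array(p)-[0,0,178]))-px for px,p in pts])
print(g(np.zeros(6)).reshape(-1,2))
q=least_squares(g,np.zeros(6),x_scale=[5,5,.05,.05,.05,5]); print("board dx dz pitch yaw roll dy",q.x); print(g(q.x).reshape(-1,2))
E
```

```text
stand [ 563.321 -142.621   -0.06   154.107]
[[-0.102 -0.62 ]
 [ 1.939 -1.47 ]
 [-0.728  3.164]
 [ 0.711  1.287]
 [ 0.186 -0.216]
 [ 1.31  -1.136]
 [-2.409  0.218]
 [-0.772  2.143]
 [ 0.039 -0.141]]
[[-1.532 -0.686]
 [-0.034 -0.493]
 [-0.387  1.793]
 [-1.191  1.98 ]
 [ 1.694 -0.137]
 [-1.689  0.009]]
board dx dz pitch yaw roll dy [-0.849  0.174 -0.004 -0.001 -0.007  1.169]
[[-0.831 -1.193]
 [ 0.858 -1.199]
 [ 0.279  1.359]
 [-0.311  1.306]
 [ 1.662 -0.194]
 [-1.658 -0.128]]
```

```bash
python3 - <<'E'
from h import *
S=[562.7,-142.6,-.06]
env.move_l(wp(S,(80,-110,283)),rate=80)
print(env.move_l(wp(S,(10,-110,283)),rate=60,f_stop=6))
print(env.move_l(wp(S,(10,-41,283)),rate=40,f_stop=4))
env.hold(.3); s=env.read_state(); f0=s["force"]; print(s["tool_pos"],f0)
print(env.move_l(wp(S,(10,-41,308)),rate=8,f_stop=2.5))
s=env.read_state(); print(s["time_s"],s["tool_pos"],s["force"]-f0,s["width"])
E
```

```text
False
False
[ 570.222 -184.193  283.009] [ 0.463  0.464 -2.995]
True
16.0833 [ 569.697 -183.935  289.843] [-0.7    0.095  0.855] 49.74870813132463
```

```bash
python3 - <<'E'
from h import *; import cv2
S=[562.7,-142.6,-.06]
F=[]
for _ in range(10): env.hold(.05); F.append(env.read_state()["force"])
print(np.mean(F,0),np.std(F,0))
s=env.read_state(); print(s["tool_pos"])
for z in (287,289,290,291,292,293,294,295,296):
    hit=env.move_l(wp(S,(10,-41,z)),rate=8,f_stop=6)
    F=[]
    for _ in range(4): env.hold(.03); F.append(env.read_state()["force"])
    print(z,hit,np.mean(F,0),env.read_state()["tool_pos"][2])
    if hit or np.mean(F,0)[2]<-5.5: break
cv2.imwrite("pics/s3.png",cv2.resize(viewer.camera("scene")[120:250,150:300],None,fx=4,fy=4,interpolation=cv2.INTER_CUBIC))
print(env.read_state()["time_s"])
E
```

```text
[ 0.203 -0.076 -2.37 ] [0.381 0.53  0.402]
[ 569.465 -183.85   289.229]
287 False [ 0.006  0.09  -2.602] 287.0357405095608
289 False [-0.395  0.09  -2.076] 289.0146053193221
290 False [ 0.378  0.086 -2.602] 289.99111754865106
291 True [-0.146  0.185 -2.71 ] 289.20700581572135
18.5083
```

View pics/s3.png

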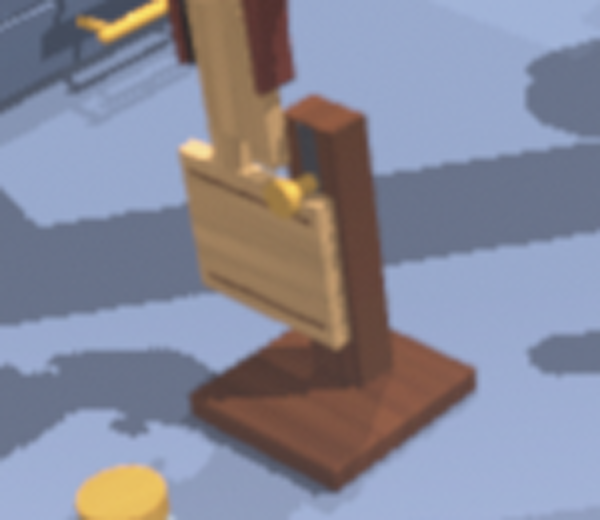

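```bash
python3 - <<'E'
from h import *
S=[562.7,-142.6,-.06]
env.move_l(wp(S,(10,-41,289.1)),rate=20); env.hold(.2)
print(env.read_state()["force"])
hit=env.move_l(wp(S,(10,7,289.1)),rate=12,f_stop=4)
for _ in range(3):
    env.hold(.05); s=env.read_state()
    d=s["tool_pos"]-wp(S,(0,0,0)); c,q=np.cos(S[2]),np.sin(S[2])
    print(hit,s["time_s"],"stand xy",c*d[0]+q*d[1],-q*d[0]+c*d[1],d[2],s["force"],s["width"])
E
```

```text
[-0.045  0.317 -1.988]
True 22.1167 stand xy 9.575402336341776 1.6987769439262133 288.2591380872581 [ 0.924 -0.936 -0.851] 49.937595723336
True 22.1667 stand xy 9.483168407010117 1.7134832991334117 288.0604831177121 [ 0.949 -1.533 -1.534] 49.848504059808
True 22.2167 stand xy 9.41897534703773 1.683123032402475 287.9500445202802 [ 0.113 -2.845 -1.07 ] 49.65195009943905
```

```bash
python3 - <<'E'
from h import *
S=[562.7,-142.6,-.06]
env.move_l(wp(S,(10,.2,289)),rate=10,f_stop=6); env.hold(.4)
s=env.read_state(); f0=s["force"]; print(s["tool_pos"]-wp(S,(10,.2,0)),f0)
for z in (280,270):
    hit=env.move_l(wp(S,(10,.2,z)),rate=10,f_stop=4 if z==280 else 3)
    env.hold(.1); s=env.read_state(); print(z,hit,s["tool_pos"]-wp(S,(10,.2,0)),s["force"]-f0,s["width"])
    if hit: break
print(s["time_s"])
E
```

```text
[ -0.016   0.03  288.987] [ 0.512 -0.398 -2.699]
280 False [  0.034  -0.013 280.07 ] [-1.358 -0.326  0.141] 49.87756251896026
270 True [  0.011   0.006 274.869] [ 0.238 -0.124  8.84 ] 50.09633759231912
24.825
```

```bash
python3 - <<'E'
from h import *; import cv2
S=[562.7,-142.6,-.06]
env.move_l(wp(S,(10,.2,275.2)),rate=10); env.hold(.2); print(env.read_state()["force"])
set_gripper(54); env.hold(.4); set_gripper(86); env.hold(.5)
env.move_l(wp(S,(10,.2,300)),rate=30,f_stop=4); print(env.move_l(wp(S,(10,.2,400)),rate=100))
env.hold(1); s=env.read_state(); print(s["time_s"],s["force"],s["tool_pos"])
im=viewer.camera("scene"); t=viewer.camera("top")
cv2.imwrite("pics/f.png",np.hstack([cv2.resize(a,(400,400),interpolation=cv2.INTER_CUBIC) for a in (im[130:250,170:290],t[160:260,370:470])]))
E
```

```text
[-0.033  0.168 -0.281]
False
30.3333 [-1.231  0.341  0.075] [ 572.683 -142.982  400.005]
```

View pics/f.png

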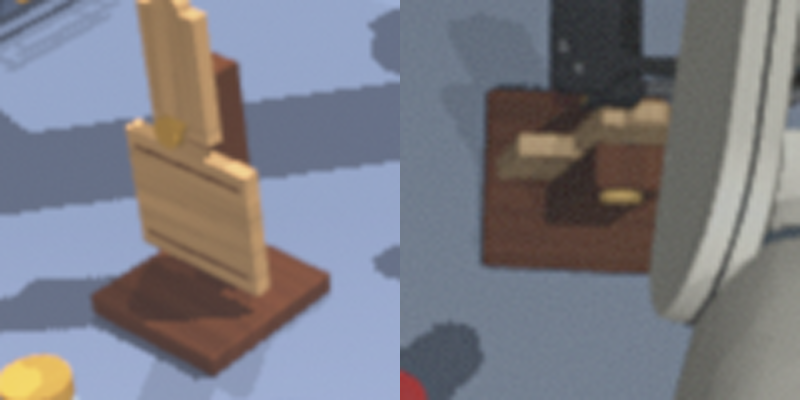

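```bash
python3 - <<'E'
from h import *
k=.3; P=lambda x,y:(170+x*k,130+y*k)
pts=[(P(128,127),(6,-55,95)),(P(247,182),(6,55,95)),(P(260,293),(6,55,0)),(P(145,240),(6,-55,0))]
def g(v): return np.concatenate([proj("scene",v[:3]+R.from_euler("zyx",[v[3],0,v[4]]).apply(p))-px for px,p in pts])
q=least_squares(g,[572,-143,36,-.06,0],x_scale=[5,5,5,.1,.1]); print(q.x,g(q.x).round(1))
E
```

```text
[ 556.698 -155.163   25.226   -0.041   -0.018] [ 0.1  0.3  0.2 -0.5 -0.3  0.4 -0.  -0.1]
```

```bash
python3 -c "
from station import workorder
print(workorder.sign_off())"
```

```text
the job is handed in; nothing more can be done
None
```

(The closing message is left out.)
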